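# Shut the cabinet door and point out the shell jar

### The job

The cabinet's half-open door hangs over the shelf and spoils the view of it: push it fully shut with the fingertips on its outer face, without pinching it or reaching behind it. Then point out the jar of shells to a guest: bring the fingertips straight above the middle of its cork lid, two or three centimetres clear of it, and keep them there for at least two seconds. Do not touch the jar or anything else that lies on the shelf.

Things in the scene. Friction and masses are not known exactly. Their poses are not given: they have to be found in the camera images.
- station: Fixed wall board with a dark coconut-wood cabinet over a bamboo shelf. Origin: on the table below the door's hinge line; x runs along the shelf away from the hinge, y into the wall (front faces -y), z up. In mm: cabinet x 0 to 250, y 0 (open front) to 110, z 150 to 310; shelf x -60 to 350, y -170 to 110, top at z 40; wall board 320 high behind. Place and yaw vary.
- door (a joint): Hinge angle of the cabinet door, rad: 0 is fully shut (hard stop, flat on the cabinet front), growing as the free edge swings out over the shelf to the station's -y; starts 0.55 to 1.0. Lightly stiff (0.12 N m) and damped: it stays where it is left. Panel (pale inside) 248 mm from hinge line to free edge, 16 thick, lower edge 150 and upper edge 310 above the table, hinged at the station's x = 0.
- door_push (a point): Point on the door's dark outer face, good for pushing: 205 mm from the hinge line, 43 from the free edge, 25 below the upper edge. Turns with the door: its -y axis is the outward normal of the outer face, its x axis points from hinge to free edge. A brass knob 20 mm wide, 18 proud, sits 232 mm from the hinge, 30 above the lower edge.
- door_hinge (a point): Point on the vertical hinge line, at the height of door_push (285 mm above the table). The outer face lies 16 mm in front of the plane through the hinge line.
- jar: Small clear glass jar full of pale shells, closed by a cork lid, standing upright on the shelf. 56 mm in diameter, 98 mm tall with the cork; origin at the centre of its underside. It stands in one of three places along the front of the shelf, its centre 93 to 117 mm in front of the cabinet front.
- jar_top (a point): Centre of the top of the jar's cork lid (54 mm in diameter), 98 mm above the shelf.
- mask: Navy diving mask, 145 x 85 x 63 mm, lying lens up on its skirt on the shelf; origin at the centre of its underside. Leave it alone.
- opener: Flat stainless steel bottle opener, about 108 x 38 x 6 mm, lying on the shelf across its depth (long side along its own y); origin on its underside, near its middle. Leave it alone.
- snorkel: Lime-green snorkel tube, 22 mm thick, about 355 mm long, lying along the shelf just in front of the cabinet, curved end turned to the wall; origin on its underside near the middle of its straight part. Leave it alone.
Things that resemble listed ones, but are neither listed nor needed, are in the scene too. Of the things that look like the jar, the largest one is meant.

How it is judged:
By the outcome, as a careful person would: the job done as asked, in the order asked, and still so for the second after the job is handed in, with the robot touching nothing.
It also fails if it takes over 48 s, if anything falls off the work surface, if the arm or the gripper's body presses on something with over 40 N, if the wrist force passes 120 N, or if a joint passes its speed limit or range.

### The arm

A 7-joint arm with a two-finger parallel gripper is mounted at the origin on the work surface. World frame = base frame: x ahead of the robot, y to its left, z up, the work surface at z = 0. Lengths are in mm, angles in rad, forces in N, time in s.
With the tool pointing down it reaches from about 350 to 900 mm from the base axis. Payload 7.2 kg.
Tool frame: the origin (TCP) lies at the centre of the arm's flange, where the gripper is bolted on; the fingertips stand arm.tips_ahead ahead of it and the grasp point (between the pads) lies 163 mm ahead of it (arm.tips_ahead is the distance from the TCP to the fingertips, in mm); z points along the fingers, y is the direction in which the jaws open and shut (so a half turn about z gives the same grasp; the last joint's range is limited). The gripper opens to 88 mm and grips with 3 to 60 N. Pads are 20 mm wide; open, the fingers measure 115 mm over their backs; the gripper's body (75 mm by 178 mm) begins 61 mm behind the grasp point.
Start: joints at [1.196, 0.411, -0.013, 1.596, 0.006, 1.134, -0.082], TCP at [188.742, -595.818, 404.653] pointing down, gripper open.
Joint ranges: [-2.95, 2.95], [-0.29, 1.99], [-1.47, 1.44], [0.14, 2.54], [-1.03, 4.17], [0.13, 1.85], [-2.86, 2.86]. Speed limits (rad/s): [2.39, 2.39, 3.01, 3.01, 3.14, 3.14, 3.14].

### API

Orientations are given as a rotation vector (axis times angle).
In Python, from bench import arm, eyes, ticket gives the robot as it stands.
- The arm moves only by the tool servo_tool, never from a script. Its arguments are lists of equal length, an entry for each row: "translation": the shift along the tool's x, y, z in mm, a list of three; "twist": the turn about the tool's z in rad. In form: {"translation": [[x, y, z], ...], "twist": [twist, ...]}. A call has 1 to 12 rows; each row is the pose to reach, as a shift and turn from the pose measured when the call began, along the tool's axes at that moment; what a row does not reach only later rows make up. A row lasts 1/10 s, in which the tool goes at most 50 mm and 8.59 degrees, less where a joint would pass 70% of its speed; a pose out of reach is approached as far as the arm can. A call with a gripper value outside its range is refused whole. "claw" is the opening, from -1 (shut) to 1 (fully open), set as the call begins (left out, the last holds). The fingers move at their own pace and stop on an object; "newtons" is the grip in N (left out, the last holds). Time passes only in rows, so rows that repeat a pose let the fingers close. It gives the time, the measured TCP pose, the force and the opening at its end, in the units of the state.
- arm.get_state(): the state, without advancing time (a new reading comes with each control period).
- eyes.camera(name): name is "side" or "top"; returns a dict with "color" (420x560x3 uint8, red, green, blue), "fx", "fy", "cx", "cy" (pixels), "world_from_camera" (4x4, takes a point from camera to world coordinates). Camera axes: x right, y up, looking along -z (the intrinsics and any distortion apply to the point x, -y, -z); pixel columns grow to the right and rows downward; lengths in mm; the calibration is good to about 2 mm. A picture is of the moment at which its call begins. There is no depth.
- ticket.close_job(): hands the job in, once; it reports no verdict.
Trained networks look in the newest picture that a camera, given by its name, has taken for a name from the list of things; names that differ only in an ending like _2 or _b are one class to them, and where a whole thing is asked for, a point or a joint stands for the part that bears it (a point fixed in the world has none). Each returns a list of dicts, best first, with "p" (0 to 1); they miss things now and then, are a little off and sometimes report something else, mostly with a low value. They report only what shows in the picture. A call takes as long as a camera call. They do not tell look-alikes from the thing itself.
- eyes.masks_of(camera, name): "region" (420x560 bool, what is visible of it) and "at" ([column, row] in pixels, amid what is visible of it).
The state is a dict: "time_s": time; "joint_pos": joint angles; "joint_velocities": joint speeds; "joint_torque": joint torques, N m; "tool_pos": TCP position; "ee_rot": TCP orientation; "contact_force": force on the tool from outside, world axes, zero at the start; "torque": the same for the moment, N m; "gripper_width": opening from 0.0 (shut) to 1.0 (fully open).
Only numpy, scipy, OpenCV 4.12 (cv2) and the standard library are available. Lean on these libraries where they do the work, as an engineer would, in place of code of your own. Each camera call takes 0.05 s, during which the arm holds its last target.

## Working session

There is one attempt and no reset: what is moved stays moved. The work goes in short steps, Python scripts to look and compute and a tool call to move; the robot and the scene stay as the last step left them, time stands still between calls to the robot, and variables do not carry over. Pictures are saved under pics/ and viewed, and the job is handed in when it is done.

Besides the shell and the picture viewer there is one more tool, called after "Request:" as name([rows], argument=value, ...), one row to a line, values as JSON. servo_tool: Moves the arm, as the interface text tells. Its arguments: {"type":"object","properties":{"translation":{"type":"array","items":{"type":"array","items":{"type":"number"}}},"twist":{"type":"array","items":{"type":"number"}},"claw":{"type":"number"},"newtons":{"type":"number"}},"required":["translation","twist"]}

```bash
mkdir -p pics; ls
python3 - <<'E'
from bench import arm, eyes, ticket
import cv2, numpy as np, pickle
s=arm.get_state(); print(s); print(arm.tips_ahead)
for n in("side","top"):
    c=eyes.camera(n); pickle.dump(c,open(f'pics/{n}0.pkl','wb'))
    print(n,c['fx'],c['fy'],c['cx'],c['cy'],np.round(c['world_from_camera'],3).tolist(),c.keys())
    cv2.imwrite(f'pics/{n}0.png',cv2.resize(c['color'][:,:,::-1],(800,600)))
    for k in("door","jar","mask","opener","snorkel"):
        print(n,k,[(round(d['p'],2),np.round(d['at']).tolist(),int(d['region'].sum())) for d in eyes.masks_of(n,k)])
E
```

```text
pics
{'time_s': 0.0, 'joint_pos': array([ 1.19577428,  0.41190122, -0.01272629,  1.59700736,  0.00559877,
        1.13429323, -0.08219437]), 'joint_velocities': array([ 0.00118105,  0.00012429, -0.00034419,  0.002236  ,  0.00064123,
        0.00080217, -0.00024767]), 'joint_torque': array([-6.68982830e-04, -5.87961173e+01,  6.41568527e-01, -2.91083425e+01,
       -5.38680505e-02,  1.82889285e-02,  2.93232561e-04]), 'tool_pos': array([ 188.69563462, -595.62263395,  403.82296999]), 'ee_rot': array([-3.10316857e+00, -4.79898205e-01,  5.38801592e-04]), 'contact_force': array([ 0.31983654,  0.46284689, -0.33057033]), 'torque': array([0.01792627, 0.02419695, 0.01176544]), 'gripper_width': 1.0023422528272494}
182.0
side 425.1319494739697 425.1319494739697 275.4019331529019 208.29647522389976 [[0.911, 0.202, -0.358, 268.849], [-0.411, 0.478, -0.776, -286.786], [0.014, 0.855, 0.519, 507.39], [0.0, 0.0, 0.0, 1.0]] dict_keys(['color', 'fx', 'fy', 'cx', 'cy', 'world_from_camera'])
side door [(0.66, [262.0, 164.0], 15946)]
side jar [(0.93, [225.0, 257.0], 2234), (0.78, [191.0, 362.0], 1871), (0.64, [252.0, 352.0], 1788)]
side mask [(0.81, [352.0, 238.0], 3679)]
side opener [(0.68, [290.0, 268.0], 534)]
side snorkel [(0.57, [268.0, 238.0], 1263)]
top 476.6831023446185 476.6831023446185 277.1155489668291 204.66130579429245 [[0.009, 0.998, -0.063, 448.104], [-1.0, 0.01, 0.013, 225.277], [0.014, 0.063, 0.998, 952.362], [0.0, 0.0, 0.0, 1.0]] dict_keys(['color', 'fx', 'fy', 'cx', 'cy', 'world_from_camera'])
top door [(0.75, [253.0, 212.0], 3119)]
top jar [(0.8, [347.0, 254.0], 486), (0.8, [336.0, 299.0], 586), (0.67, [255.0, 209.0], 3069)]
top mask [(0.79, [272.0, 121.0], 3581)]
top opener [(0.84, [287.0, 190.0], 312)]
top snorkel [(0.56, [230.0, 160.0], 2147), (0.23, [288.0, 186.0], 279)]
```

View pics/side0.png

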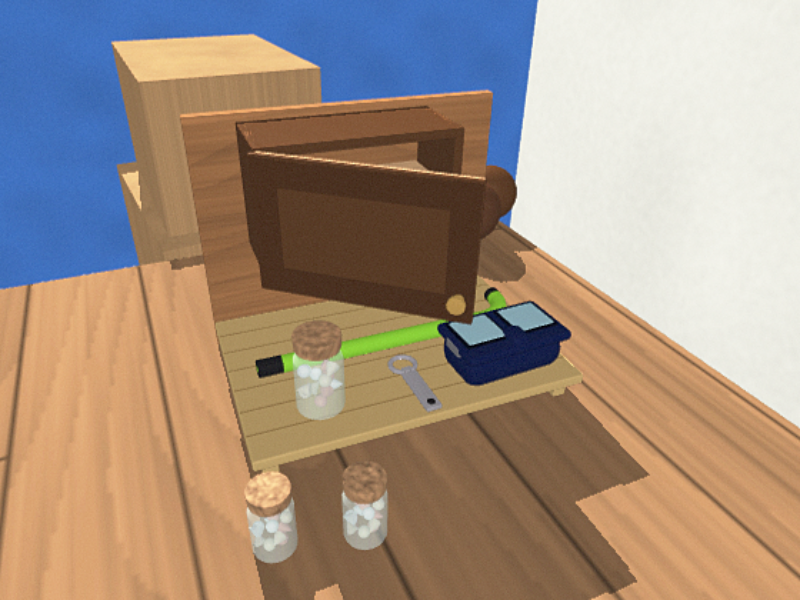

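View pics/top0.png

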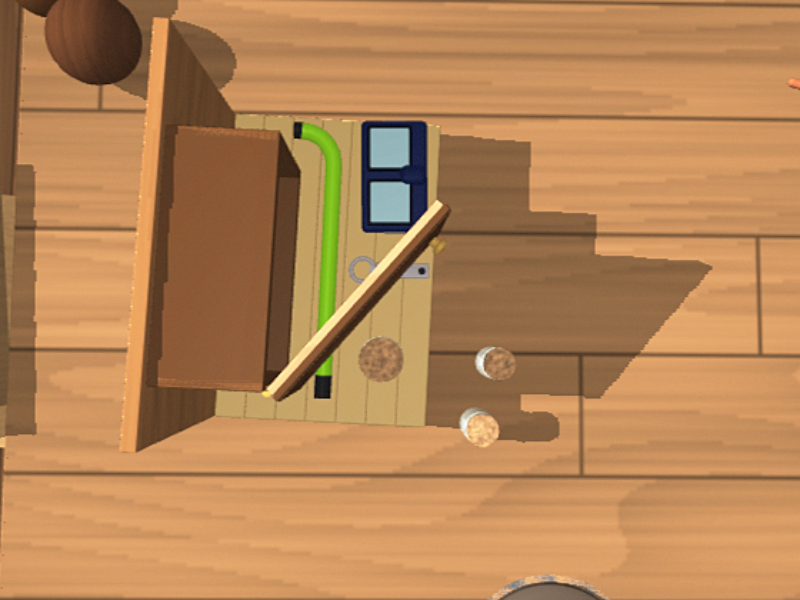

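```bash
cat > h.py <<'E'
import numpy as np, pickle, cv2
from scipy.optimize import least_squares
def proj(c,P):
    T=np.linalg.inv(c['world_from_camera']); p=np.atleast_2d(P)@T[:3,:3].T+T[:3,3]
    return np.c_[c['cx']+c['fx']*p[:,0]/-p[:,2], c['cy']+c['fy']*-p[:,1]/-p[:,2]]
def ray(c,uv):
    d=np.array([(uv[0]-c['cx'])/c['fx'],-(uv[1]-c['cy'])/c['fy'],-1.])
    M=c['world_from_camera']; return M[:3,3],M[:3,:3]@d
def atz(c,uv,z):
    o,d=ray(c,uv); return o+d*(z-o[2])/d[2]
def st2w(q,P):
    P=np.atleast_2d(P); a=q[2]; c,s=np.cos(a),np.sin(a)
    return np.c_[q[0]+c*P[:,0]-s*P[:,1], q[1]+s*P[:,0]+c*P[:,1], P[:,2]]
def door(th,r,out,z): # r from hinge, out in front of hinge plane
    return [r*np.cos(th)-out*np.sin(th), -r*np.sin(th)-out*np.cos(th), z]
E
python3 - <<'E'
from h import *
C={n:pickle.load(open(f'pics/{n}0.pkl','rb')) for n in('side','top')}
obs=[('top',(426,426),(-60,-170,40)),('top',(440,124),(350,-170,40)),('top',(264,390),(0,0,310)),('top',(279,133),(250,0,310)),
('top',(438,201),('d',248,0,310)),('top',(450,208),('d',248,16,310)),
('side',(256,465),(-60,-170,40)),('side',(581,377),(350,-170,40)),('side',(485,180),('d',248,16,310)),('side',(472,322),('d',248,16,150)),
('side',(249,153),('d',0,16,310)),('side',(263,287),('d',0,16,150))]
def res(q):
    r=[]
    for n,uv,P in obs:
        if P[0]=='d': P=door(q[3],*P[1:])
        r.append(proj(C[n],st2w(q,P))[0]-np.array(uv)*.7)
    return np.array(r)
f=least_squares(lambda q:res(q).ravel(),[350,100,0,.7],loss='soft_l1')
q=f.x; print(q.round(4)); print(res(q).round(1).tolist())
np.save('q.npy',q)
# jar
from scipy.optimize import least_squares as L
# lid centre: from 800px pics
print('jar top',atz(C['top'],np.array((381,359))*.7,138), atz(C['side'],np.array((317,330))*.7,138))
jt=atz(C['top'],np.array((381,359))*.7,138)
a=q[2]; d=jt[:2]-q[:2]; print('station',np.cos(a)*d[0]+np.sin(a)*d[1],-np.sin(a)*d[0]+np.cos(a)*d[1])
print('side proj',proj(C['side'],jt)/.7)
print('push',st2w(q,door(q[3],205,16,285)),'hinge',st2w(q,(0,0,285)), 'shutpush',st2w(q,door(0,205,16,285)))
for n in C:
    im=cv2.resize(C[n]['color'][:,:,::-1],(1680,1260),interpolation=cv2.INTER_CUBIC)
    x,y={'top':(700,650),'side':(470,640)}[n]
    cv2.imwrite(f'pics/{n}_jarcrop.png',im[y:y+600,x:x+500])
E
```

```text
[ 3.932492e+02  3.394500e+02 -3.850000e-02  6.757000e-01]
[[-0.2, 0.9], [-0.6, 0.0], [-0.3, 2.1], [0.1, -2.0], [0.2, -3.1], [0.6, -0.3], [-1.6, -1.7], [2.6, -3.2], [1.2, 0.2], [0.3, 1.6], [-2.8, -0.4], [-1.7, 0.5]]
jar top [419.79139774 231.38734045 138.        ] [420.53236036 236.12673002 138.        ]
station 30.680558978588415 -106.96132485032217
side proj [[317.72810583 332.46307278]]
push [[537.67765109 193.08937136 285.        ]] hinge [[393.24922035 339.44998216 285.        ]] shutpush [[597.4817584  315.57383501 285.        ]]
```

Run:
```python
import cv2,numpy as np
a=cv2.imread('pics/top_jarcrop.png');b=cv2.imread('pics/side_jarcrop.png')
h=min(a.shape[0],b.shape[0]);o=np.hstack([a[:h],b[:h]]);cv2.imwrite('pics/jarcrop.png',cv2.resize(o,(800,int(800*h/o.shape[1]))))
```

```text
(no output)
```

View pics/jarcrop.png

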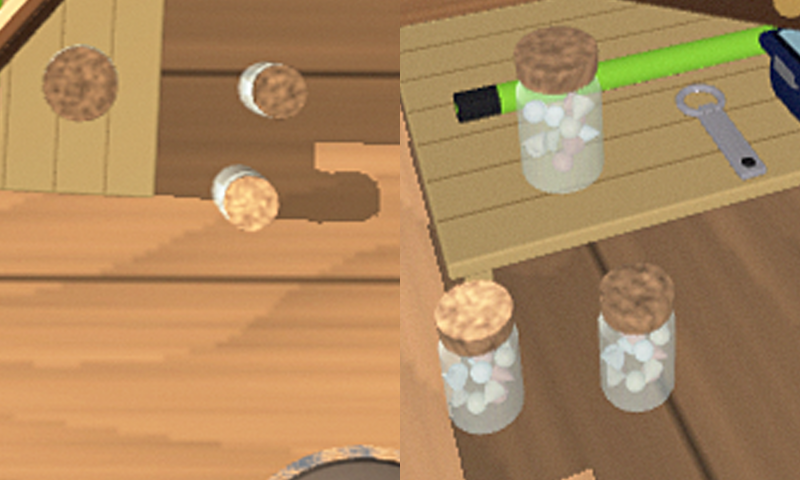

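The candidates for the jar (800-px side / top views) are:
- The shelf jar at (317,340) / (381,359).
- A table jar at (270,495) / (480,428).
- A table jar at (365,482) / (496,363).

The crop shows the shelf jar is clearly the widest and stands at the front of the shelf, y ≈ -107, which matches the description. I choose that one. The mask is at side (505,340), the opener at (415,382) and the snorkel lies along y ≈ 340. The door is about 0.68 rad open.

```bash
cat >> h.py <<'E'
from scipy.spatial.transform import Rotation as R
def tool(s):
    M=R.from_rotvec(s['ee_rot']).as_matrix(); return np.array(s['tool_pos']),M,np.arctan2(M[1,0],M[0,0])
def rel(s,p,head):
    o,M,h=tool(s); return (M.T@(np.array(p)-o)).round(1).tolist(), round(-((head-h+np.pi)%(2*np.pi)-np.pi),3)
E
python3 - <<'E'
from h import *; from bench import arm
q=np.load('q.npy'); s=arm.get_state(); o,M,h=tool(s); print(o,h,M[:,2])
def tgt(th,gap,tipz=275): return st2w(q,door(th,205,26+gap,tipz+182))[0], np.pi/2+q[2]-th
for g in (150,60,5): 
    p,hd=tgt(q[3],g); print(g,p.round(1),hd.round(3),rel(s,p,hd))
print(rel(s,[o[0],o[1],457],h))
E
```

```text
[ 188.73564729 -595.80825509  404.66484366] 0.3068309641335059 [ 2.71727047e-07 -5.68670958e-05 -9.99999998e-01]
150 [432.9  72.2 457. ] 0.857 ([434.5, -563.1, -52.4], np.float64(-0.55))
60 [491.8 140.2 457. ] 0.857 ([511.2, -610.1, -52.4], np.float64(-0.55))
5 [527.9 181.8 457. ] 0.857 ([558.1, -638.8, -52.4], np.float64(-0.55))
([-0.0, 0.0, -52.3], np.float64(-0.0))
```

Request:
servo_tool([
  [0, 0, -25],
  [10, -13, -52],
  [35, -45, -52],
  [63, -82, -52],
  [91, -118, -52],
  [119, -154, -52],
  [147, -190, -52],
  [175, -226, -52],
  [203, -262, -52],
  [231, -298, -52],
  [259, -335, -52],
  [275, -356, -52],
], twist=[0, 0, -0.05, -0.1, -0.15, -0.2, -0.25, -0.3, -0.35, -0.4, -0.45, -0.5], claw=-1, newtons=10)

```text
time_s: 1.8
tool_pos: [344.0, -170.1, 457.1]
ee_rot: [2.885, 1.24, 0.001]
contact_force: [-0.3, -0.3, 0.2]
gripper_width: 0.007
```

```bash
cat > t.py <<'E'
from h import *; from bench import arm
q=np.load('q.npy'); s=arm.get_state(); o,M,h=tool(s); print(s['time_s'],o.round(1),h.round(3),s['contact_force'].round(2),s['gripper_width'])
def tgt(th,gap,tipz=275): return st2w(q,door(th,205,26+gap,tipz+182))[0], np.pi/2+q[2]-th
E
python3 - <<'E'
from t import *
for g in (150,60,5): 
    p,hd=tgt(q[3],g); print(g,rel(s,p,hd))
E
```

```text
1.8 [ 344.  -170.1  457.1] 0.812 [-0.26 -0.28  0.19] 0.007277971868991994
150 ([236.9, -102.2, 0.0], np.float64(-0.045))
60 ([326.9, -106.2, 0.1], np.float64(-0.045))
5 ([381.8, -108.7, 0.1], np.float64(-0.045))
```

Request:
servo_tool([
  [40, -20, 0],
  [80, -40, 0],
  [120, -60, 0],
  [160, -80, 0],
  [200, -95, 0],
  [240, -103, 0],
  [280, -105, 0],
  [310, -106, 0],
  [327, -106, 0],
  [327, -106, 0],
  [327, -106, 0],
], twist=[-0.02, -0.045, -0.045, -0.045, -0.045, -0.045, -0.045, -0.045, -0.045, -0.045, -0.045])

```text
time_s: 2.9
tool_pos: [491.8, 140.0, 456.8]
ee_rot: [2.857, 1.306, -0.0]
contact_force: [0.8, -0.0, 0.9]
gripper_width: 0.004
```

Run:
```python
from t import *
from bench import eyes
for n in("side","top"):
    c=eyes.camera(n); pickle.dump(c,open(f'pics/{n}1.pkl','wb'))
    cv2.imwrite(f'pics/{n}1.png',cv2.resize(c['color'][:,:,::-1],(800,600)))
    print(n,proj(c,o+[0,0,-182])/.7)
for g in (60,5,0): 
    p,hd=tgt(q[3],g); print(g,rel(s,p,hd))
```

```text
2.9 [491.8 140.  456.8] 0.858 [ 0.75 -0.02  0.88] 0.0040928711394290435
side [[421.3130942  239.87438879]]
top [[472.14098571 292.11739967]]
60 ([0.1, -0.1, -0.2], np.float64(0.001))
5 ([55.1, -0.0, -0.3], np.float64(0.001))
0 ([60.1, -0.0, -0.3], np.float64(0.001))
```

View pics/side1.png

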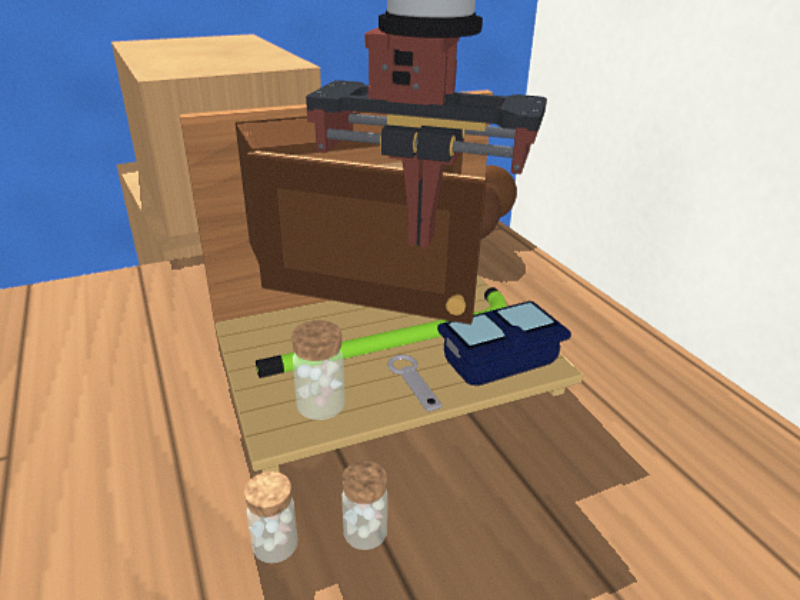

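View pics/top1.png

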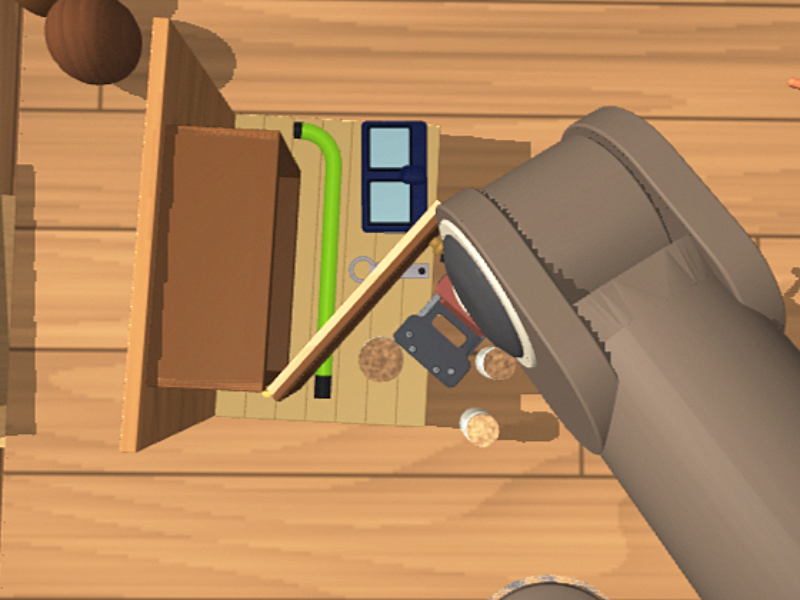

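Side view: closed fingertips at (421,240), where predicted, in front of the door's outer face near its upper free end, clear of the knob (456,305). In the top view the table jars at (496,363) and (480,428) are well below the gripper. I push along the arc.

Run:
```python
from t import *
for th in np.linspace(q[3],0,12): 
    p,hd=tgt(th,0); print(round(th,3),rel(s,p,hd))
p,hd=tgt(0,-8);print(rel(s,p,hd))
```

```text
3.0 [491.6 139.4 457.1] 0.856 [-0.42 -0.68 -0.3 ] 0.0028732408713773336
0.676 ([60.7, -0.4, 0.1], np.float64(-0.0))
0.614 ([73.4, 0.8, 0.1], np.float64(-0.062))
0.553 ([86.1, 1.3, 0.1], np.float64(-0.123))
0.491 ([98.7, 0.9, 0.0], np.float64(-0.185))
0.43 ([111.4, -0.2, 0.0], np.float64(-0.246))
0.369 ([123.9, -2.1, 0.0], np.float64(-0.308))
0.307 ([136.3, -4.8, 0.0], np.float64(-0.369))
0.246 ([148.6, -8.2, 0.0], np.float64(-0.43))
0.184 ([160.5, -12.4, -0.0], np.float64(-0.492))
0.123 ([172.2, -17.3, -0.0], np.float64(-0.553))
0.061 ([183.6, -22.9, -0.0], np.float64(-0.615))
0.0 ([194.6, -29.2, -0.1], np.float64(-0.676))
([200.9, -34.2, -0.1], np.float64(-0.676))
```

Request:
servo_tool([
  [25, 0, 0],
  [45, 0, 0],
  [58, 0, 0],
  [65, 0, 0],
  [73, 1, 0],
  [80, 1, 0],
  [86, 1, 0],
  [92, 1, 0],
  [98, 1, 0],
  [105, 0, 0],
  [111, 0, 0],
  [117, -1, 0],
], twist=[0, 0, 0, -0.03, -0.06, -0.09, -0.12, -0.15, -0.18, -0.21, -0.24, -0.27])

```text
time_s: 4.2
tool_pos: [567.8, 228.9, 457.0]
ee_rot: [2.653, 1.68, -0.0]
contact_force: [0.7, -0.6, -1.0]
gripper_width: 0.008
```

Run:
```python
from t import *
for th in np.linspace(.34,0,12): 
    p,hd=tgt(th,0); print(round(th,3),rel(s,p,hd))
p,hd=tgt(0,-8);print(rel(s,p,hd))
```

```text
4.2 [567.8 228.9 457. ] 1.129 [ 0.67 -0.63 -1.  ] 0.007666468621402833
0.34 ([12.3, 1.1, 0.0], np.float64(-0.064))
0.309 ([18.7, 1.4, -0.0], np.float64(-0.094))
0.278 ([25.1, 1.5, -0.0], np.float64(-0.125))
0.247 ([31.5, 1.4, -0.0], np.float64(-0.156))
0.216 ([37.9, 1.1, -0.0], np.float64(-0.187))
0.185 ([44.2, 0.7, -0.0], np.float64(-0.218))
0.155 ([50.6, -0.0, -0.0], np.float64(-0.249))
0.124 ([56.9, -0.9, -0.0], np.float64(-0.28))
0.093 ([63.2, -2.0, -0.0], np.float64(-0.311))
0.062 ([69.5, -3.3, -0.1], np.float64(-0.342))
0.031 ([75.7, -4.7, -0.1], np.float64(-0.373))
0.0 ([81.9, -6.4, -0.1], np.float64(-0.404))
([89.2, -9.5, -0.1], np.float64(-0.404))
```

Request:
servo_tool([
  [7, 1, 0],
  [13, 1, 0],
  [19, 1, 0],
  [25, 1, 0],
  [31, 1, 0],
  [38, 1, 0],
  [44, 1, 0],
  [50, 0, 0],
  [57, -1, 0],
  [63, -2, 0],
  [68, -3, 0],
  [72, -4, 0],
], twist=[-0.035, -0.065, -0.095, -0.125, -0.155, -0.185, -0.215, -0.25, -0.28, -0.31, -0.34, -0.36])

```text
time_s: 5.4
tool_pos: [595.2, 296.2, 456.9]
ee_rot: [2.307, 2.13, -0.0]
contact_force: [0.9, -1.7, 0.0]
gripper_width: 0.003
```

Run:
```python
from t import *
from bench import eyes
for g in (0,-3,-8): 
    p,hd=tgt(0,g); print(rel(s,p,hd))
for n in("side","top"):
    c=eyes.camera(n); pickle.dump(c,open(f'pics/{n}2.pkl','wb'))
    cv2.imwrite(f'pics/{n}2.png',cv2.resize(c['color'][:,:,::-1],(800,600)))
```

```text
5.4 [595.2 296.2 456.9] 1.491 [ 0.93 -1.72  0.04] 0.003241944137328208
([9.5, 1.2, -0.1], np.float64(-0.041))
([12.5, 1.1, -0.1], np.float64(-0.041))
([17.5, 0.9, -0.1], np.float64(-0.041))
```

View pics/side2.png

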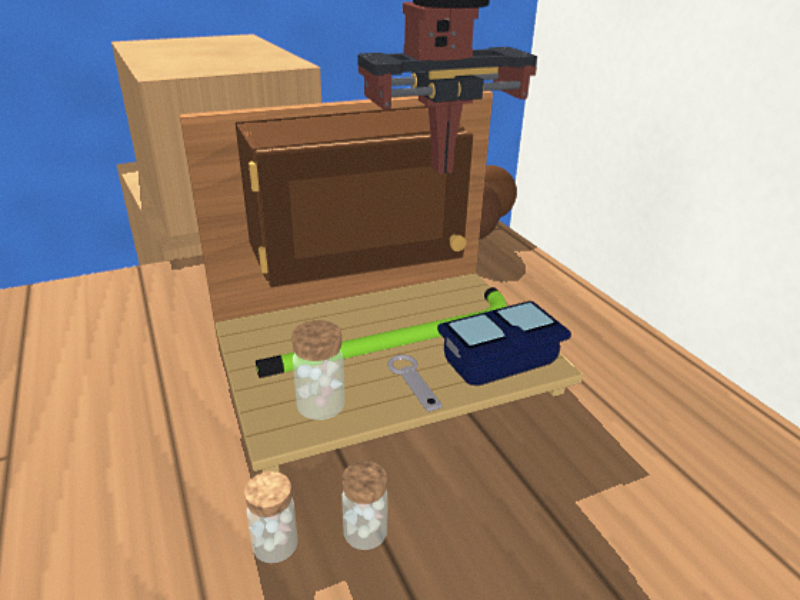

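View pics/top2.png

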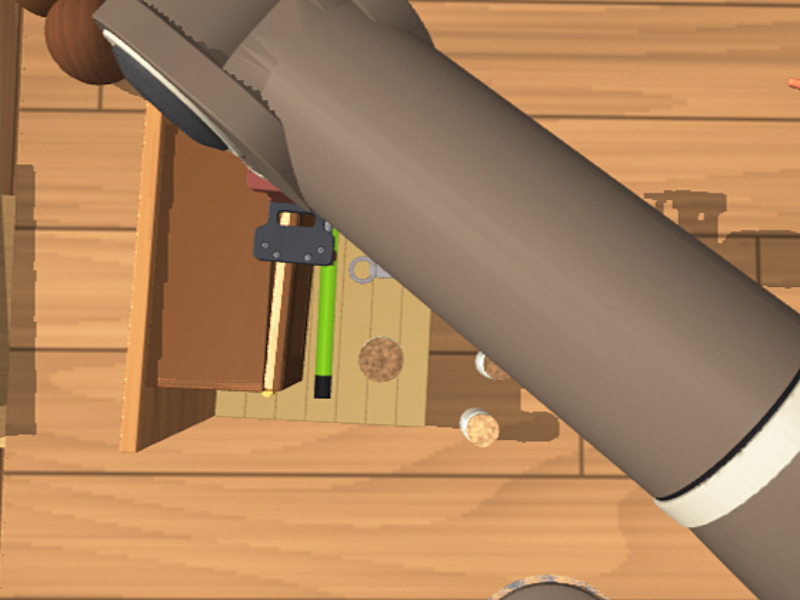

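The door (side view: free edge near x≈470, knob at (457,243)) is nearly shut, with a few hundredths of a rad left. The fingers are on its outer face at (445,165). I press on slowly and watch the force.

Request:
servo_tool([
  [2, 1, 0],
  [4, 1, 0],
  [6, 1, 0],
  [8, 1, 0],
  [9, 1, 0],
  [9, 1, 0],
], twist=[-0.01, -0.02, -0.03, -0.04, -0.04, -0.04])

```text
time_s: 6.1
tool_pos: [596.7, 304.6, 456.9]
ee_rot: [2.265, 2.174, -0.003]
contact_force: [-2.6, -4.9, 1.5]
gripper_width: 0.007
```

Request:
servo_tool([
  [1, 0, 0],
  [2, 0, 0],
  [2, 0, 0],
], twist=[0, 0, 0])

```text
time_s: 6.4
tool_pos: [596.8, 305.2, 456.9]
ee_rot: [2.265, 2.171, -0.008]
contact_force: [-2.7, -8.3, 4.6]
gripper_width: 0.004
```

Run:
```python
from t import *
for g in (0,-3,-8): 
    p,hd=tgt(0,g); print(rel(s,p,hd))
```

```text
6.4 [596.8 305.2 456.9] 1.528 [-2.68 -8.32  4.55] 0.003871533652850159
([0.4, 0.3, -0.1], np.float64(-0.004))
([3.4, 0.2, -0.1], np.float64(-0.004))
([8.4, 0.2, -0.1], np.float64(-0.004))
```

The force is rising and the tool has stalled, so this is the hard stop. I add one firmer press to confirm it, then back off.

Request:
servo_tool([
  [2, 0, 0],
  [4, 0, 0],
  [4, 0, 0],
  [4, 0, 0],
], twist=[0, 0, 0, 0])

```text
time_s: 6.8
tool_pos: [597.1, 306.3, 457.0]
ee_rot: [2.265, 2.165, -0.018]
contact_force: [-6.1, -14.3, 7.4]
gripper_width: 0.005
```

Request:
servo_tool([
  [-4, 0, 0],
  [-10, 0, 0],
  [-30, 0, 0],
  [-60, 0, 0],
  [-90, 0, 0],
  [-100, 0, 0],
  [-100, 0, 0],
], twist=[0, 0, 0, 0, 0, 0, 0])

```text
time_s: 7.5
tool_pos: [593.0, 205.1, 458.5]
ee_rot: [2.268, 2.162, -0.017]
contact_force: [-0.7, 0.3, 0.8]
gripper_width: 0.005
```

Run:
```python
from t import *
from bench import eyes
for n in("side","top"):
    c=eyes.camera(n); pickle.dump(c,open(f'pics/{n}3.pkl','wb'))
    im=cv2.resize(c['color'][:,:,::-1],(800,600),interpolation=cv2.INTER_CUBIC)
    for th,col in((0,(0,255,0)),(0.03,(0,0,255))):
        pts=[proj(c,st2w(q,door(th,248,16,z)))[0]/.7*1 for z in(310,150)]
        for p in pts: cv2.circle(im,tuple(int(v) for v in p),2,col,-1)
        if n=='side': print(th,pts)
    cv2.imwrite(f'pics/{n}3.png',im)
    print(n,[(round(d['p'],2),np.round(d['at'],1).tolist(),int(d['region'].sum())) for d in eyes.masks_of(n,'jar')])
cv2.imwrite('pics/side3c.png',cv2.resize(pickle.load(open('pics/side3.pkl','rb'))['color'][70:230,150:360,::-1],(788,600),interpolation=cv2.INTER_CUBIC))
```

```text
7.5 [593.  205.1 458.5] 1.523 [-0.72  0.28  0.79] 0.0052535170158862984
0 [array([470.38077874, 129.77862486]), array([460.45154437, 253.34758905])]
0.03 [array([473.01021511, 131.56421157]), array([462.72322697, 255.90413161])]
side [(0.96, [189.9, 364.6], 1925), (0.73, [254.1, 352.5], 1692), (0.68, [224.2, 255.8], 2229)]
top [(0.92, [348.7, 254.7], 499), (0.78, [337.0, 298.8], 553), (0.67, [267.7, 252.4], 776)]
```

View pics/side3c.png

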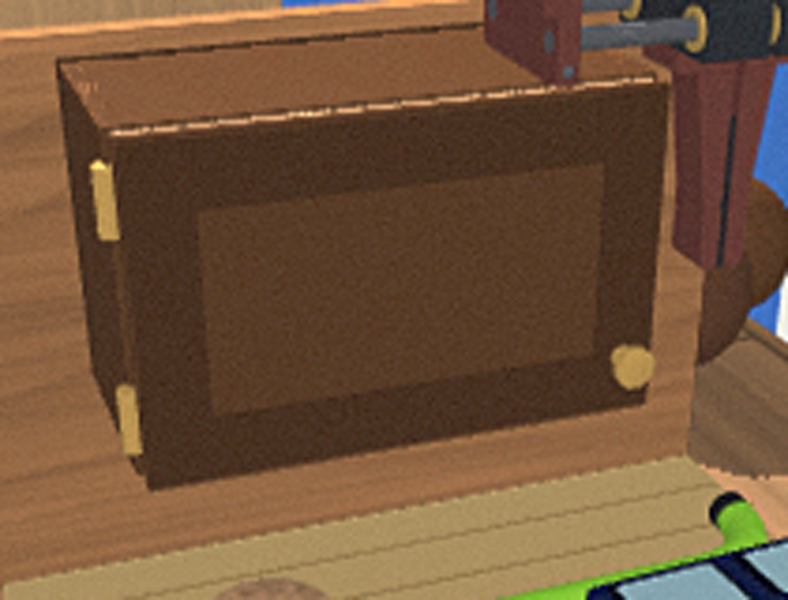

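View pics/top3.png

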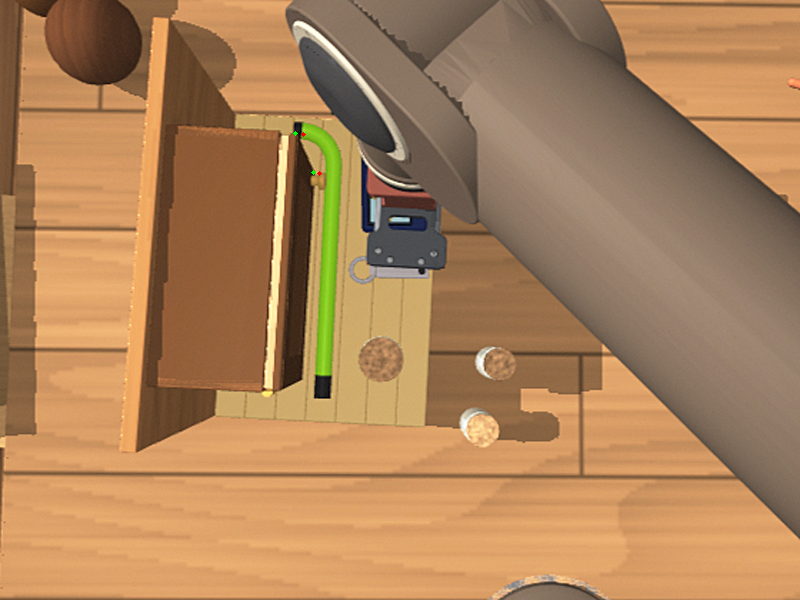

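The door sits flush on the cabinet front (crop: upper edge even along (110,132)–(665,80)) and the shelf things have not moved. Next I refine the lid centre.

Run:
```python
from t import *
from bench import eyes
out=[]
for n in("side","top"):
    c=eyes.camera(n)
    ms=eyes.masks_of(n,'jar'); ref={'side':(224,256),'top':(267,252)}[n]
    m=min(ms,key=lambda d:np.hypot(*(np.array(d['at'])-ref)))
    cs,_=cv2.findContours(m['region'].astype(np.uint8),cv2.RETR_EXTERNAL,cv2.CHAIN_APPROX_NONE)
    k=max(cs,key=cv2.contourArea); 
    if n=='top':
        (u,v),r=cv2.minEnclosingCircle(k); M=cv2.moments(k); cen=(M['m10']/M['m00'],M['m01']/M['m00'])
        print((u,v),r,cen, atz(c,(u,v),138),atz(c,cen,138), 'expected r',476.7*27/(952-138))
    im=cv2.resize(c['color'][:,:,::-1],None,fx=6,fy=6,interpolation=cv2.INTER_CUBIC)
    for ctr,col in(((419.8,231.4),(0,0,255)),((420,234),(255,0,0))):
        t=np.linspace(0,2*np.pi,80); P=np.c_[ctr[0]+27*np.cos(t),ctr[1]+27*np.sin(t),0*t+138]
        cv2.polylines(im,[np.round((proj(c,P)+.5)*6).astype(int)],True,col,1)
        P=np.c_[ctr[0]+28*np.cos(t),ctr[1]+28*np.sin(t),0*t+40]
        cv2.polylines(im,[np.round((proj(c,P)+.5)*6).astype(int)],True,col,1)
    x,y=int(ref[0]*6)-200,int(ref[1]*6)-290
    out.append(im[y:y+590,x:x+400])
cv2.imwrite('pics/lid.png',np.hstack(out))
```

```text
7.7 [592.2 208.2 458.4] 1.528 [ 0.43  0.44 -0.44] 0.003385199976289422
(266.622802734375, 250.24562072753906) 16.418724060058594 (266.96862745098036, 250.4779956427015) [421.57643145 231.53708667 138.        ] [421.18773815 230.94486164 138.        ] expected r 15.81191646191646
```

View pics/lid.png

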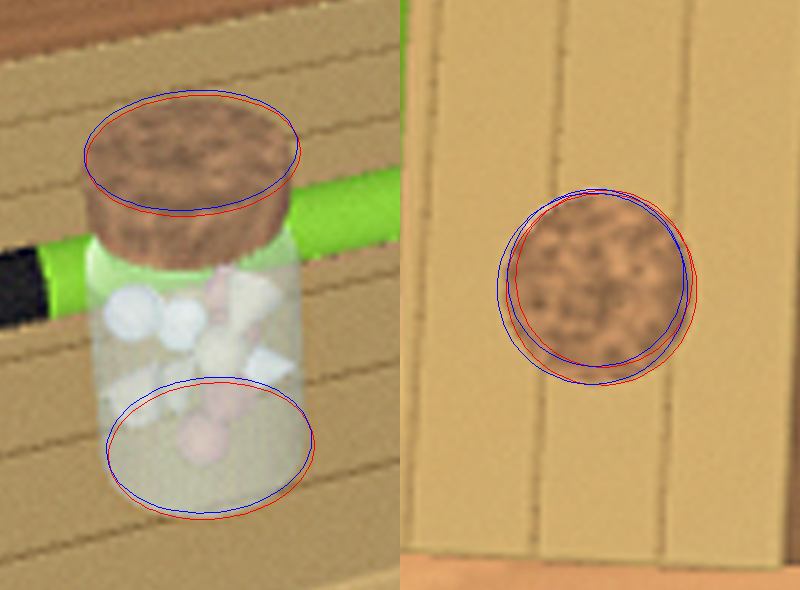

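Run:
```python
from t import *
print('zaxis',M[:,2].round(4))
for z in (275,200,163):
    print(z,rel(s,np.array([419.5,232.5,z])-182*M[:,2],np.pi/2+q[2]))
```

```text
7.9 [592.4 207.5 458.2] 1.527 [-0.15 -0.16 -0.39] 0.0031917782788781837
zaxis [-0.0029 -0.0132 -0.9999]
275 ([19.9, -173.4, 1.4], np.float64(-0.005))
200 ([20.9, -173.2, 76.4], np.float64(-0.005))
163 ([21.4, -173.1, 113.4], np.float64(-0.005))
```

Request:
servo_tool([
  [5, -30, 1],
  [10, -65, 1],
  [15, -100, 1],
  [18, -135, 1],
  [20, -160, 1],
  [20, -173, 10],
  [21, -173, 30],
  [21, -173, 50],
  [21, -173, 70],
  [21, -173, 76],
  [21, -173, 76],
], twist=[0, 0, 0, 0, 0, 0, 0, 0, 0, 0, 0])

```text
time_s: 9.0
tool_pos: [420.0, 235.2, 382.0]
ee_rot: [2.264, 2.169, -0.019]
contact_force: [-0.9, 0.7, 0.0]
gripper_width: 0.013
```

Run:
```python
from t import *
from bench import eyes
print('tip',o+182*M[:,2])
for z in (200,163):
    print(z,rel(s,np.array([419.5,232.5,z])-182*M[:,2],np.pi/2+q[2]))
for n in("side","top"):
    c=eyes.camera(n)
    cv2.imwrite(f'pics/{n}4.png',cv2.resize(c['color'][:,:,::-1],(800,600),interpolation=cv2.INTER_CUBIC))
```

```text
9.0 [420.  235.2 382. ] 1.528 [-0.93  0.72  0.03] 0.013032223215954965
tip [419.24959569 232.76781029 199.99561914]
200 ([-0.3, 0.3, -0.0], np.float64(-0.004))
163 ([0.2, 0.4, 37.0], np.float64(-0.004))
```

View pics/side4.png

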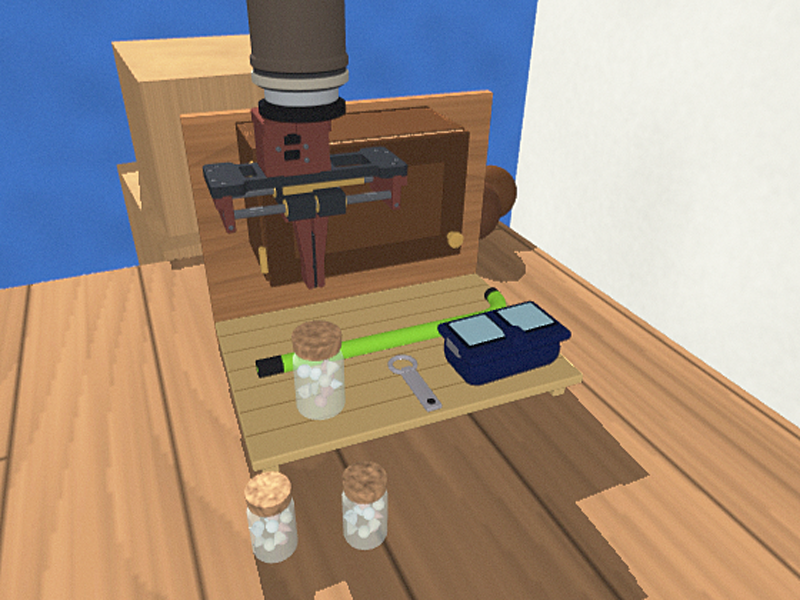

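View pics/top4.png

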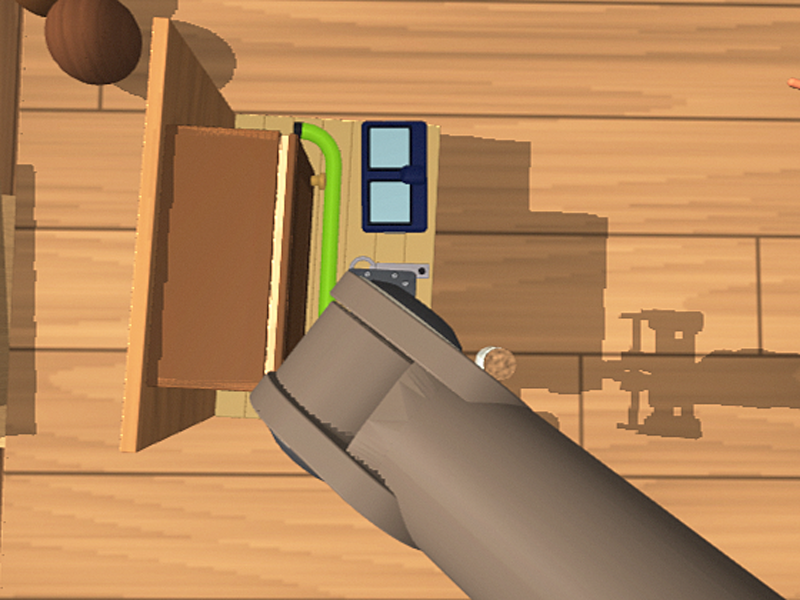

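Side view: the tips at (315,287) stand over the lid at (317,330), and the door is still shut. I lower them 37 mm slowly, then hold.

Request:
servo_tool([
  [0, 0, 8],
  [0, 0, 16],
  [0, 0, 24],
  [0, 0, 30],
  [0, 0, 35],
  [0, 0, 37],
  [0, 0, 37],
  [0, 0, 37],
], twist=[0, 0, 0, 0, 0, 0, 0, 0])

```text
time_s: 9.9
tool_pos: [420.3, 235.2, 346.3]
ee_rot: [2.263, 2.168, -0.016]
contact_force: [0.3, 0.1, -0.3]
gripper_width: 0.006
```

Run:
```python
from t import *
from bench import eyes
tip=o+182*M[:,2]; print('tip',tip)
c=eyes.camera('side'); print(proj(c,tip)/.7, proj(c,[tip[0],tip[1],138])/.7)
cv2.imwrite(f'pics/side5.png',cv2.resize(c['color'][150:310,120:330,::-1],(788,600),interpolation=cv2.INTER_CUBIC))
```

```text
9.9 [420.3 235.2 346.3] 1.528 [ 0.34  0.06 -0.26] 0.005673053774561279
tip [419.95295961 232.8988376  164.29102438]
[[316.15757368 310.95285323]] [[317.4280647  331.68984563]]
```

View pics/side5.png

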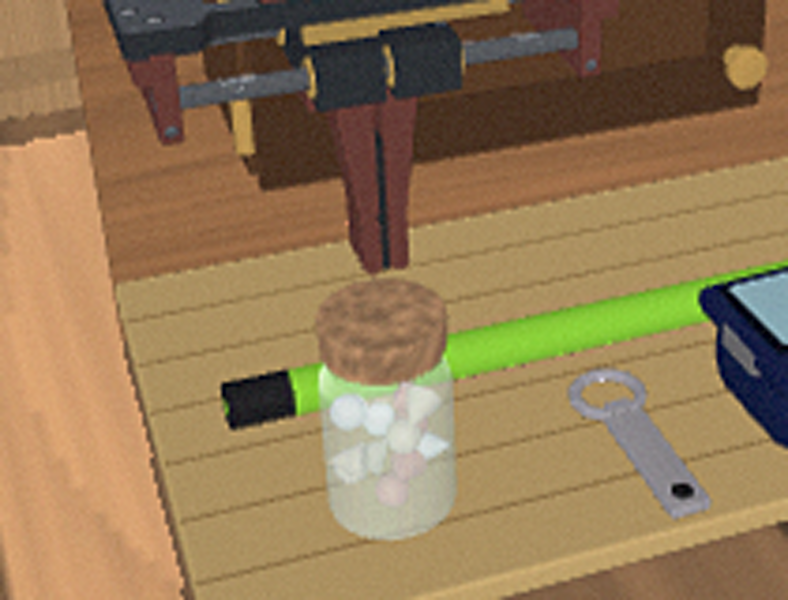

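Crop: tips end at (380,265) over the lid ellipse centred near (382,312). The predicted lid centre was (383,308), which agrees to about 1 px, with a gap of about 26 mm. I hold for about 3.6 s.

Request:
servo_tool([
  [0, 0, 1],
  [0, 0, 1],
  [0, 0, 1],
  [0, 0, 1],
  [0, 0, 1],
  [0, 0, 1],
  [0, 0, 1],
  [0, 0, 1],
  [0, 0, 1],
  [0, 0, 1],
  [0, 0, 1],
  [0, 0, 1],
], twist=[0, 0, 0, 0, 0, 0, 0, 0, 0, 0, 0, 0])

```text
time_s: 11.15
tool_pos: [420.3, 235.1, 345.4]
ee_rot: [2.263, 2.168, -0.016]
contact_force: [0.2, 0.2, -0.4]
gripper_width: 0.003
```

Request:
servo_tool([
  [0, 0, 0],
  [0, 0, 0],
  [0, 0, 0],
  [0, 0, 0],
  [0, 0, 0],
  [0, 0, 0],
  [0, 0, 0],
  [0, 0, 0],
  [0, 0, 0],
  [0, 0, 0],
  [0, 0, 0],
  [0, 0, 0],
], twist=[0, 0, 0, 0, 0, 0, 0, 0, 0, 0, 0, 0])

```text
time_s: 12.35
tool_pos: [420.4, 235.1, 345.4]
ee_rot: [2.263, 2.168, -0.016]
contact_force: [0.8, -0.2, -0.4]
gripper_width: 0.006
```

Request:
servo_tool([
  [0, 0, 0],
  [0, 0, 0],
  [0, 0, 0],
  [0, 0, 0],
  [0, 0, 0],
  [0, 0, 0],
  [0, 0, 0],
  [0, 0, 0],
  [0, 0, 0],
  [0, 0, 0],
  [0, 0, 0],
  [0, 0, 0],
], twist=[0, 0, 0, 0, 0, 0, 0, 0, 0, 0, 0, 0])

```text
time_s: 13.55
tool_pos: [420.3, 235.1, 345.3]
ee_rot: [2.263, 2.168, -0.016]
contact_force: [0.5, 0.8, 0.2]
gripper_width: 0.004
```

Run:
```python
from t import *
from bench import eyes
tip=o+182*M[:,2]; print('tip',tip)
c=eyes.camera('side')
cv2.imwrite(f'pics/side6.png',cv2.resize(c['color'][:,:,::-1],(800,600),interpolation=cv2.INTER_CUBIC))
```

```text
13.55 [420.3 235.1 345.3] 1.528 [0.52 0.76 0.23] 0.004430929103756238
tip [419.96775853 232.89556244 163.34302357]
```

View pics/side6.png

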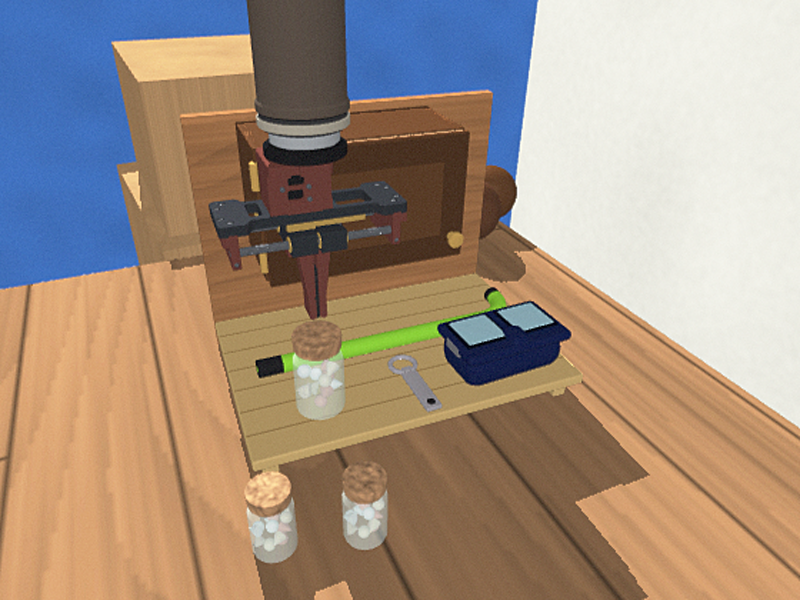

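Side view: the tips at (317,317) are over the lid at (317,332), the door is shut with its knob at (455,240), and nothing else has moved. I hand in while holding here, touching nothing.

Run:
```python
from bench import ticket
print(ticket.close_job())
```

```text
the job is handed in; nothing more can be done
None
```

I pushed the door shut with the closed fingertips on its outer face until it met its hard stop, where the reaction reached about 16 N. I then backed off and held the tips over the largest jar, the one on the shelf. I handed the job in at about 13.6 s, well under the 48 s limit.

- **Door:** the pictures after I backed off, and again just before handing in, show it flat on the cabinet front.
- **Pointing:** the tips ended at (420, 233, 163) mm, about 25 mm above the lid. They stayed there for over 3.5 s, steady to about 1 mm, with only sensor noise on the force reading.
- **Untouched:** the jar, mask, opener, snorkel and the two smaller jars look unmoved in the last picture.
- **Disagreements:** the two cameras put the lid centre 2 to 5 mm apart, so I aimed between them. The tool also kept a tilt of about 0.75° from the push, which I allowed for when placing the tips.

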